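Park the lamp dimmer and put its cover plate back on

TASK

The lamp dimmer console in the relaxation room is to be locked off: slide the metal fader on its sloping face all the way to the stop at the left end of its slot (left as seen from the robot), then take the wooden cover plate from the tray and put it back on the console's two pins, with its side notch around the fader. The plate must lie fully home and flush on the sloping face, put on without slamming or forcing it; leave the things standing around where they are.

Things in the scene. Friction and masses are not known exactly. Their poses are not given: they have to be found in the camera images.
- housing: Wooden stand of the dimmer console, fixed to the table. Origin on the table under the middle of the sloping face; x points from the low front edge (towards the robot at yaw 0) to the high back edge, y to the console's left, z up. It carries the deck.
- deck: Wooden case with the sloping face, 170 (x) x 210 (y) x 36 mm thick, fixed on the stand. Origin at the middle of the face, on its surface, 85 mm above the table. x runs up the slope, y level to the left, z out of the face, tilted 30 degrees from vertical towards the low front edge. Two pins stand on it (see pin_left, pin_right); a dark slot along y at x = -25 mm carries the fader.
- pin_left (a point): Tip of the left steel pin, which stands square on the face at deck x = 45, y = 55 mm: 9 mm diameter, 18 mm tall, the last 6 mm tapered to 4 mm.
- pin_right (a point): Tip of the right steel pin, alike, at deck x = 45, y = -55 mm.
- fader (a joint): Position of the fader along its slot in m: 0 at the right end (deck y = -58 mm), 0.12 at the stop at the left end (deck y = +62 mm). It moves along deck +y, with a little friction, and stays where it is left. It starts between 0 and 0.07.
- fader_grip (a point): Middle of the fader's grip, an upright aluminium block 20 (deck x) x 14 (deck y) mm that reaches from 8 to 38 mm above the face; this point is 23 mm above the face, at deck x = -25 mm.
- tray: Dark wooden tray board 170 x 200 x 12 mm, fixed on the table. Origin under its middle, on the table.
- cover: Loose pale plywood plate, 130 (x) x 150 (y) x 8 mm, 0.16 kg, on the tray, handle up. Origin at the middle of its underside, z out of the handle side. Two 14 mm holes through it at x = 45, y = 55 and -55 mm. Open notch in its left (+y) side from x = -42 to -8 mm, from the edge (y = 75) in to y = 45 mm. Seated, its origin and axes coincide with the deck's.
- cover_handle (a point): Middle of the cover's wooden bar handle, 70 mm long (cover x), 16 mm wide (cover y), from 8 to 38 mm above the plate's underside, centred over the plate; this point is 23 mm above the underside.
- bowl: Brass singing bowl, 110 mm across, 50 mm high, standing loose. Bystander. Origin under its middle.
- tumbler: Amber glass tumbler, 74 mm across, 85 mm high, loose. Bystander. Origin under its middle.
- oil: Clear plastic bottle with white cap, 60 mm across, 160 mm high, loose. Bystander. Origin under its middle.
- carton: Cardboard carton, 120 x 120 x 110 mm, loose. Bystander. Origin under its middle.
Mind the look-alikes: they are no part of the job. Leave any pink look-alike of the cover alone.

How it is judged:
By the outcome, as a careful person would: the job done as asked, in the order asked, and still so for the second after the job is handed in, with the robot touching nothing.
It also fails if it takes over 54 s, if anything falls off the work surface, if the arm or the gripper's body presses on something with over 40 N, if the wrist force passes 120 N, or if a joint passes its speed limit or range.

ROBOT

A 6-joint arm with a two-finger parallel gripper is mounted at the origin on the work surface. World frame = base frame: x ahead of the robot, y to its left, z up, the work surface at z = 0. Lengths are in m, angles in rad, forces in N, time in s.
With the tool pointing down it reaches from about 0.275 to 0.85 m from the base axis. Payload 19 kg.
Tool frame: the origin (TCP) lies at the very end of the fingers, on their centre line; the grasp point (between the pads) lies 19 mm behind it (ctrl.grip_depth is the distance from the TCP to the grasp point, in m); x points along the fingers, y is the direction in which the jaws open and shut, and the axes are right-handed (so a half turn about x gives the same grasp; the last joint's range is limited). The gripper opens to 85 mm and grips with 20 to 120 N. Pads are 22 mm wide; open, the fingers measure 114 mm over their backs; the gripper's body (76 mm by 85 mm) begins 54 mm behind the grasp point. The pads swing forward as they close: fully open they stand 13 mm farther back than shut.
Start: joints at [1.178, 0.15, 1.437, -0, 1.554, -0.134], TCP at [0.147, 0.556, 0.231] pointing down, gripper open.
Joint ranges: [-2.8, 2.8], [-0.68, 2.1], [0.12, 2.68], [-1.39, 4.53], [0.16, 2.79], [-2.81, 2.81]. Speed limits (rad/s): [1.89, 1.89, 2.22, 3.01, 3.01, 3.01].

INTERFACE

Orientations are given as [roll, pitch, yaw] about the fixed x, y, z axes, in that order (R = Rz(yaw) Ry(pitch) Rx(roll)).
In Python, from cell import ctrl gives the robot as it stands. Calls block until the motion is done:
- ctrl.move_ptp(position, orientation): joint-space move of the TCP to a pose.
- ctrl.servo_line(position, max_speed=0.15, rot=None): straight line of the TCP; rot=None keeps the orientation; max_speed is the mean speed in m/s.
- ctrl.goto_joints(angles): joint-space move.
- ctrl.grip(opening, newtons=None): opening from 0.0 (shut) to 1.0 (fully open); newtons is the grip in N (None keeps the last); returns when the fingers have stopped.
- ctrl.hold(seconds).
- ctrl.solve_ik(position, orientation): joint angles nearest the present ones, or None.
- ctrl.get_obs(): the state.
- ctrl.capture(name): name is "scene" or "top" or "wrist"; returns a dict with "img" (420x560x3 uint8, red, green, blue), "camera_matrix" (3x3 intrinsics, pixels), "R" (3x3) and "t" (3): a world point X has camera coordinates R X + t. Camera axes: x right, y down, z forward; pixel columns grow to the right and rows downward; lengths in m; the calibration is good to about 2 mm. A picture is of the moment at which its call begins. There is no depth.
A pose or a line that the arm cannot do raises ctrl.MotionError and nothing moves.
- ctrl.sign_off(): hands the job in, once; it reports no verdict.
The state is a dict: "t": time; "joint_pos": joint angles; "joint_velocities": joint speeds; "joint_torque": joint torques, N m; "position": TCP position; "eef_rot": TCP orientation; "ft_force": force on the tool from outside, world axes, zero at the start; "ft_torque": the same for the moment, N m; "finger_gap": opening from 0.0 (shut) to 1.0 (fully open).
Only numpy, scipy, OpenCV 4.12 (cv2) and the standard library are available. Lean on these libraries where they do the work, as an engineer would, in place of code of your own. Each camera call takes 0.05 s, during which the arm holds its last target. There are 200 camera calls.

## Working session

There is one attempt and no reset: what is moved stays moved. The work goes in short steps, each a Python script; the robot and the scene stay as the last script left them, time stands still between calls to the robot, and variables do not carry over. Pictures are saved under pics/ and viewed, about 8 in all and at most 12, crops included, and the job is handed in when it is done.

```bash
ls; mkdir -p pics
python3 - <<'E'
from cell import ctrl
import cv2,pickle
d={}
for n in("scene","top","wrist"):
    c=ctrl.capture(n); d[n]=c; cv2.imwrite(f"pics/{n}0.png",c["img"][:,:,::-1])
    print(n,c["camera_matrix"].tolist(),(-c["R"].T@c["t"]).round(3),c["R"].round(3).tolist())
pickle.dump(d,open("c0.pkl","wb"))
o=ctrl.get_obs();print(o["t"],o["eef_rot"],o["ft_force"],ctrl.grip_depth)
import numpy as np
cv2.imwrite("pics/both0.png",cv2.resize(np.hstack([d["scene"]["img"],d["top"]["img"]])[:,:,::-1],(800,300),interpolation=cv2.INTER_AREA))
E
```

```text
pics
scene [[465.23174895151294, 0.0, 272.8137405740913], [0.0, 465.23174895151294, 211.44543720678573], [0.0, 0.0, 1.0]] [ 1.464 -0.101  1.177] [[0.087, 0.996, 0.0], [0.745, -0.065, -0.664], [-0.662, 0.058, -0.748]]
top [[392.74131398158784, 0.0, 276.9853047040051], [0.0, 392.74131398158784, 206.0859381862091], [0.0, 0.0, 1.0]] [ 0.29  -0.012  1.254] [[-0.059, -0.998, 0.001], [-0.974, 0.057, -0.218], [0.217, -0.014, -0.976]]
wrist [[323.8217915275933, 0.0, 281.3092620487693], [0.0, 323.8217915275933, 204.59550040714296], [0.0, 0.0, 1.0]] [0.08  0.574 0.373] [[0.257, 0.966, -0.001], [0.93, -0.247, 0.273], [0.263, -0.071, -0.962]]
0.15 [-1.71135611  1.56983827 -1.97018286] [-0.18770227 -0.69841997 -0.36120395] 0.0187
```

View pics/top0.png

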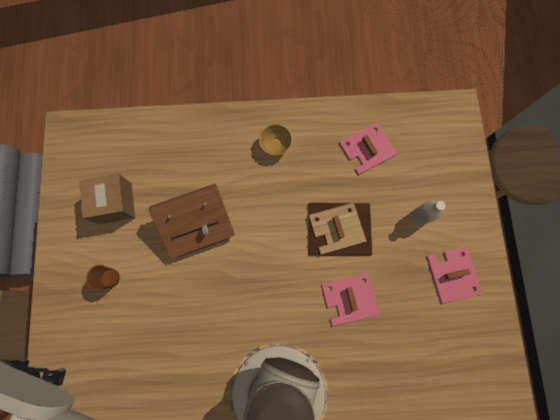

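View pics/scene0.png

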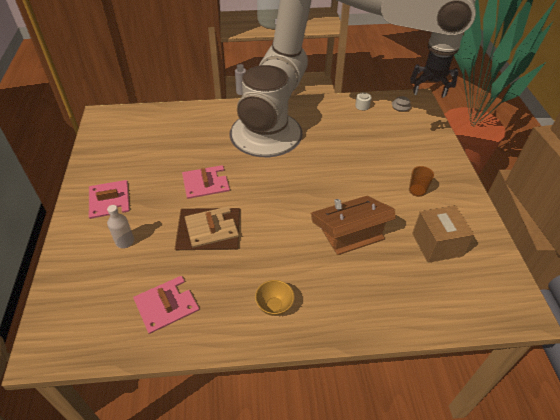

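Top view: the console is at (192,222) with its fader at (206,229). The pale cover with handle is on the dark tray at (338,229). Three pink look-alikes sit at (368,148), (350,299) and (455,275). Only the pale plate on the tray fits the description. I'll measure it roughly, then look closer with the wrist camera.

```bash
cat > h.py <<'E'
import numpy as np, cv2, pickle
from scipy.spatial.transform import Rotation as Ro
def ray(c,uv):
    d=c["R"].T@np.linalg.solve(c["camera_matrix"],[uv[0],uv[1],1.]); return -c["R"].T@c["t"], d/np.linalg.norm(d)
def onz(c,uv,z):
    o,d=ray(c,uv); return o+d*(z-o[2])/d[2]
def tri(obs):
    A=np.zeros((3,3));b=np.zeros(3)
    for c,uv in obs:
        o,d=ray(c,uv);P=np.eye(3)-np.outer(d,d);A+=P;b+=P@o
    x=np.linalg.solve(A,b); return x,[float(np.linalg.norm(np.cross(x-ray(c,uv)[0],ray(c,uv)[1]))) for c,uv in obs]
def proj(c,X):
    p=c["camera_matrix"]@(c["R"]@np.asarray(X)+c["t"]); return p[:2]/p[2]
def rpy(x,y):  # tool x axis (fingers) and jaw axis y
    x=np.array(x,float)/np.linalg.norm(x); y=np.array(y,float); y-=x*(x@y); y/=np.linalg.norm(y)
    return Ro.from_matrix(np.c_[x,y,np.cross(x,y)]).as_euler('xyz')
E
python3 - <<'E'
from h import *
d=pickle.load(open("c0.pkl","rb"));t=d["top"]
for n,uv,z in[("cover",(338,229),.025),("deck",(192,222),.085),("fader",(206,229),.1),("pl",(168,216),.12),("pr",(205,205),.12),("bowl",(275,140),.03),("tumbler",(97,278),.05),("oil",(425,215),.05),("carton",(107,200),.05)]: print(n,onz(t,uv,z).round(3))
s=d["scene"]
for n,a,b in[("pinA",(168,216),(373,206)),("pinB",(205,205),(341,216)),("fad",(206,229),(338,203))]:
    x,e=tri([(t,a),(s,b)]);print(n,x.round(3),np.round(e,4))
from cell import ctrl
for p in [(.39,.25,.33),(.4,-.17,.3)]:
  for a in np.arange(0,360,30):
    j=ctrl.solve_ik(p,rpy([0,0,-1],[np.cos(np.radians(a)),np.sin(np.radians(a)),0])); print(p,a,None if j is None else np.round(j,2))
# wrist cam pose in tool frame
o=ctrl.get_obs();R=Ro.from_euler('xyz',o["eef_rot"]).as_matrix();w=d["wrist"]
print((R.T@(-w["R"].T@w["t"]-o["position"])).round(3),(w["R"]@R).round(3))
E
```

```text
cover [ 0.477 -0.217  0.025]
deck [0.515 0.231 0.085]
fader [0.489 0.187 0.1  ]
pl [0.531 0.294 0.12 ]
pr [0.558 0.185 0.12 ]
bowl [ 0.786 -0.036  0.03 ]
tumbler [0.367 0.526 0.05 ]
oil [ 0.502 -0.489  0.05 ]
carton [0.608 0.505 0.05 ]
pinA [0.531 0.293 0.117] [0.0019 0.0019]
pinB [0.559 0.186 0.113] [0.0001 0.0001]
fad [0.49  0.189 0.095] [0.002 0.002]
(0.39, 0.25, 0.33) 0 [ 0.4  -0.1   1.5  -0.    1.74  0.4 ]
(0.39, 0.25, 0.33) 30 [ 0.4  -0.1   1.5  -0.    1.74 -0.12]
(0.39, 0.25, 0.33) 60 [ 0.4  -0.1   1.5  -0.    1.74 -0.64]
(0.39, 0.25, 0.33) 90 [ 0.4  -0.1   1.5  -0.    1.74 -1.17]
(0.39, 0.25, 0.33) 120 [ 0.4  -0.1   1.5  -0.    1.74 -1.69]
(0.39, 0.25, 0.33) 150 [ 0.4  -0.1   1.5  -0.    1.74 -2.21]
(0.39, 0.25, 0.33) 180 [ 0.4  -0.1   1.5  -0.    1.74 -2.74]
(0.39, 0.25, 0.33) 210 None
(0.39, 0.25, 0.33) 240 [ 0.4  -0.1   1.5  -0.    1.74  2.5 ]
(0.39, 0.25, 0.33) 270 [ 0.4  -0.1   1.5  -0.    1.74  1.97]
(0.39, 0.25, 0.33) 300 [ 0.4  -0.1   1.5  -0.    1.74  1.45]
(0.39, 0.25, 0.33) 330 [ 0.4  -0.1   1.5  -0.    1.74  0.93]
(0.4, -0.17, 0.3) 0 [-0.58 -0.16  1.61  0.    1.69
[... 157 characters left out ...]
16  1.61  0.    1.69 -2.15]
(0.4, -0.17, 0.3) 120 [-0.58 -0.16  1.61  0.    1.69 -2.67]
(0.4, -0.17, 0.3) 150 None
(0.4, -0.17, 0.3) 180 [-0.58 -0.16  1.61  0.    1.69  2.56]
(0.4, -0.17, 0.3) 210 [-0.58 -0.16  1.61  0.    1.69  2.04]
(0.4, -0.17, 0.3) 240 [-0.58 -0.16  1.61  0.    1.69  1.51]
(0.4, -0.17, 0.3) 270 [-0.58 -0.16  1.61  0.    1.69  0.99]
(0.4, -0.17, 0.3) 300 [-0.58 -0.16  1.61  0.    1.69  0.47]
(0.4, -0.17, 0.3) 330 [-0.58 -0.16  1.61  0.    1.69 -0.06]
[-0.142  0.001 -0.07 ] [[ 0.     1.     0.001]
 [-0.273 -0.001  0.962]
 [ 0.962 -0.001  0.273]]<sys>:0: UserWarning: Gimbal lock detected. Setting third angle to zero since it is not possible to uniquely determine all angles.
```

Run:
```python
import cv2,numpy as np
a=cv2.imread("pics/top0.png")
cv2.imwrite("pics/crop1.png",np.hstack([cv2.resize(a[175:275,140:240],(400,400),interpolation=3),cv2.resize(a[180:280,290:390],(400,400),interpolation=3)]))
```

```text
(no output)
```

View pics/crop1.png

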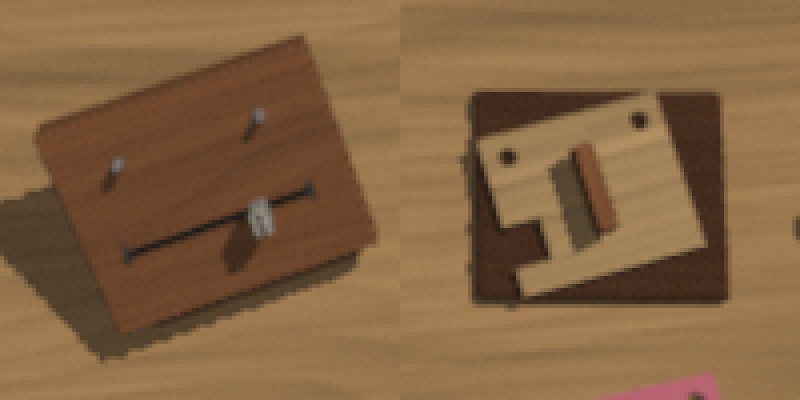

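The crop confirms it: a pale plate on the dark tray with the notch on its +y side, and the fader about a third of the way along from the right. Next are closer wrist views of both.

```bash
cat >> h.py <<'E'
def frame(o,yaw,tilt=0):
    """4x4 pose; deck when tilt=30deg"""
    T=np.eye(4); T[:3,:3]=(Ro.from_euler('z',yaw)*Ro.from_euler('y',-tilt)).as_matrix(); T[:3,3]=o; return T
def pt(T,p): return T[:3,:3]@np.array(p,float)+T[:3,3]
def tool(T): return rpy(-T[:3,2],-T[:3,1])
def gp(T,p): # TCP position placing grasp point at p of frame
    return pt(T,np.array(p,float)-[0,0,.0187])
E
python3 - <<'E' 2>/dev/null
from h import *
from cell import ctrl
D=frame([.516,.232,.085],np.radians(14.6),np.radians(30))
C=frame([.477,-.217,.012],np.radians(14.6))
p=[(pt(D,[-.01,-.01,.12]),tool(D)),(pt(C,[0,0,.16]),tool(C))]
for a in p: print(a,ctrl.solve_ik(*a))
ctrl.move_ptp(*p[0]); d={}
w=d["wd"]=ctrl.capture("wrist"); cv2.imwrite("pics/wd.png",w["img"][:,:,::-1])
ctrl.get_obs; print(ctrl.get_obs()["t"],ctrl.get_obs()["ft_force"])
pickle.dump(d,open("c1.pkl","wb"))
E
```

```text
(array([0.45207754, 0.20501576, 0.18392305]), array([3.14159265, 1.04719755, 0.25481807])) [ 0.27805215 -0.32309898  2.05615134 -0.01500856  0.8851136   1.6004224 ]
(array([ 0.477, -0.217,  0.172]), array([2.88677458, 1.57079633, 0.        ])) [-0.57402678  0.07231454  1.644559    0.          1.42471911  0.74195148]
1.8917 [-0.34790787 -0.32003863 -0.13314061]
```

View pics/wd.png

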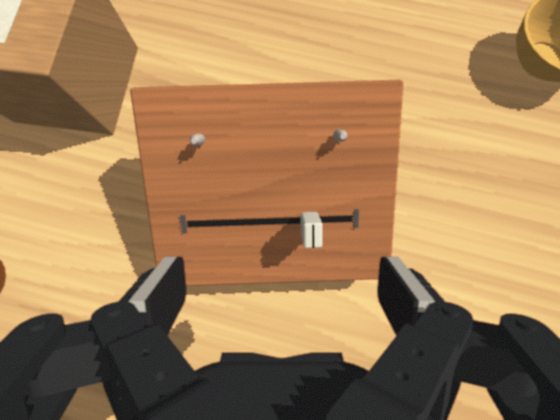

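Wrist view: deck corners at about (132,88), (402,80), (390,280) and (157,286). Pin tips are at (199,138) and (342,133), the slot runs from (183,224) to (356,218), and the fader top is at (312,222).

```bash
python3 - <<'E' 2>/dev/null
from h import *
w=pickle.load(open("c1.pkl","rb"))["wd"]; img=w["img"]
hsv=cv2.cvtColor(img,cv2.COLOR_RGB2HSV)
for uv in[(250,180),(170,110),(380,110),(270,275),(270,300),(60,120),(300,60),(140,200)]: print(uv,img[uv[1],uv[0]],hsv[uv[1],uv[0]])
r=img.astype(int); m=((hsv[...,0]<11)&(hsv[...,1]>110)&(hsv[...,2]>110)).astype(np.uint8)
m=cv2.morphologyEx(m,cv2.MORPH_CLOSE,np.ones((5,5)));m=cv2.morphologyEx(m,cv2.MORPH_OPEN,np.ones((9,9)))
cs,_=cv2.findContours(m,0,1); c=max(cs,key=cv2.contourArea); h=cv2.convexHull(c)
q=cv2.approxPolyDP(h,8,True)[:,0]; print(cv2.contourArea(c),q.tolist())
# grey blobs: pins and fader
g=((hsv[...,1]<60)&(hsv[...,2]>110)).astype(np.uint8); g[290:]=0
n,l,s,ce=cv2.connectedComponentsWithStats(g)
for i in range(1,n):
    if s[i,4]>8: print(s[i].tolist(),ce[i].round(1))
E
```

```text
(250, 180) [178 114  72] [ 12 152 178]
(170, 110) [186 119  76] [ 12 151 186]
(380, 110) [186 122  78] [ 12 148 186]
(270, 275) [184 119  75] [ 12 151 184]
(270, 300) [242 204 136] [ 19 112 242]
(60, 120) [88 68 44] [ 16 127  88]
(300, 60) [242 204 137] [ 19 111 242]
(140, 200) [123  95  65] [ 16 120 123]
```

```bash
python3 - <<'E' 2>/dev/null
from h import *
w=pickle.load(open("c1.pkl","rb"))["wd"]; img=w["img"]
hsv=cv2.cvtColor(img,cv2.COLOR_RGB2HSV)
m=((hsv[...,0]<15)&(hsv[...,1]>130)&(hsv[...,2]>120)).astype(np.uint8)
m=cv2.morphologyEx(m,cv2.MORPH_CLOSE,np.ones((5,5)));m=cv2.morphologyEx(m,cv2.MORPH_OPEN,np.ones((9,9)))
cs,_=cv2.findContours(m,0,1); c=max(cs,key=cv2.contourArea); h=cv2.convexHull(c)
q=cv2.approxPolyDP(h,8,True)[:,0].astype(float); print(q.tolist())
Q=[q[np.argmin(np.linalg.norm(q-a,axis=1))] for a in[(132,88),(402,80),(390,280),(157,286)]]
lab=[(85,105),(85,-105),(-85,-105),(-85,105)]
W=[onz(w,a,.085+np.sign(l[0])*.0425) for a,l in zip(Q,lab)]
W=np.array(W);print(W.round(4)); print("sizes y,x:",np.linalg.norm(W[0]-W[1]),np.linalg.norm(W[3]-W[2]),np.linalg.norm(W[0]-W[3]),np.linalg.norm(W[1]-W[2]),"mid",W.mean(0))
for a,b in((0,1),(3,2)): v=W[a]-W[b]; print("yaw",np.degrees(np.arctan2(-v[0],v[1])))
g=((hsv[...,1]<90)&(hsv[...,2]>90)).astype(np.uint8); g[255:]=0;g[:,:160]=0;g[:90]=0;g[:,395:]=0
n,l,s,ce=cv2.connectedComponentsWithStats(g)
for i in range(1,n):
    if s[i,4]>8: print(s[i].tolist(),ce[i].round(1),onz(w,ce[i],.1231).round(4))
d0=pickle.load(open("c0.pkl","rb"))
for name,a,b,c3 in(("L",(199,138),(373,206),(168.5,215.5)),("R",(342,133.5),(341,216),(204.5,204.5))):
    x,e=tri([(w,a),(d0["scene"],b),(d0["top"],c3)]);print("pin",name,x.round(4),np.round(e,4),onz(w,a,.1231).round(4))
import cv2
cv2.imwrite("pics/wd2.png",cv2.resize(img[110:260,170:370,::-1],(800,600),interpolation=3))
E
```

```text
[[402.0, 81.0], [391.0, 255.0], [377.0, 278.0], [187.0, 285.0], [154.0, 256.0], [132.0, 88.0]]
[[0.5524 0.3482 0.1275]
 [0.6095 0.153  0.1275]
 [0.4698 0.1215 0.0425]
 [0.4207 0.2854 0.0425]]
sizes y,x: 0.2033596640168249 0.17106373258599314 0.16883722459711104 0.16658319509180913 mid [0.51307971 0.2270417  0.085     ]
yaw 16.32449636604041
yaw 16.67377562261423
[334, 129, 14, 12, 129] [340.2 134.8] [0.5567 0.1886 0.1231]
[190, 133, 15, 13, 148] [196.9 139.2] [0.5267 0.2897 0.1231]
[354, 210, 5, 18, 24] [356.5 217.9] [0.4983 0.1647 0.1231]
[300, 212, 23, 36, 720] [311.4 229.4] [0.4827 0.1929 0.1231]
[184, 216, 2, 10, 11] [184.5 220.5] [0.4666 0.2789 0.1231]
[181, 222, 5, 11, 14] [182.1 228.1] [0.4612 0.2787 0.1231]
pin L [0.5315 0.2917 0.1171] [0.0012 0.0009 0.002 ] [0.528  0.2885 0.1231]
pin R [0.5611 0.1866 0.1153] [0.001 0.001 0.001] [0.558  0.1876 0.1231]
```

View pics/wd2.png

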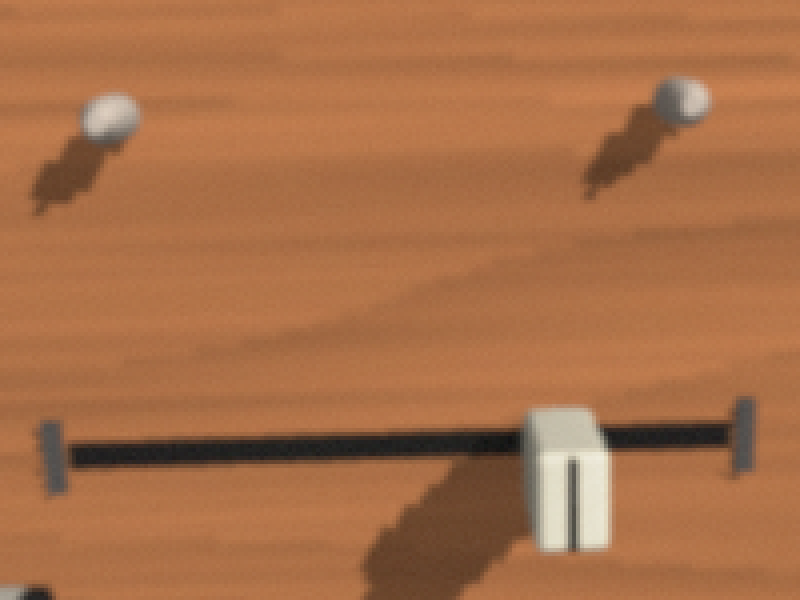

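The fader top is the quad near full-image (313,235). The pin blobs lean outward, with tips at about (193,139.5) and (345,134). I'll fit deck x, y and yaw to the known points.

```bash
cat > fit.py <<'E'
from h import *
from scipy.optimize import least_squares
d0=pickle.load(open("c0.pkl","rb")); w=pickle.load(open("c1.pkl","rb"))["wd"]
O=[(w,(.045,.055,.009),(196.9,139.2)),(w,(.045,-.055,.009),(340.2,134.8)),
(w,(-.025,.062,0),(183,224.5)),(w,(-.025,-.058,0),(355.5,218.5)),
(w,(.085,.105,0),(131.5,87.5)),(w,(.085,-.105,0),(402.5,80)),
(d0["top"],(.045,.055,.009),(168,216.5)),(d0["top"],(.045,-.055,.009),(204,205)),
(d0["scene"],(.045,.055,.012),(373,206.5)),(d0["scene"],(.045,-.055,.012),(341,217))]
def res(p,full=False):
    D=frame([p[0],p[1],.085],p[2],np.radians(30))
    r=np.array([(proj(c,pt(D,X))-uv) for c,X,uv in O])
    return r if full else r.ravel()
s=least_squares(res,[.516,.232,.25],loss="soft_l1")
DP=s.x
if __name__=="__main__":
    print(s.x.round(4),np.degrees(s.x[2])); print(res(s.x,True).round(1).tolist())
    D=frame([*s.x[:2],.085],s.x[2],np.radians(30))
    # fader: top face centre, 38 mm over the face: intersect ray with that plane
    o,d=ray(w,(313.3,235)); L=np.linalg.inv(D); a=pt(L,o); b=L[:3,:3]@d; print("fader deck",(a+b*(.038-a[2])/b[2]).round(4))
E
python3 fit.py
```

```text
[0.5116 0.2304 0.2897] 16.601283656331734
[[-0.5, 0.8], [0.6, 0.6], [16.0, -1.0], [-14.9, 0.2], [-4.4, -0.4], [3.0, -1.3], [0.8, 0.4], [0.3, -0.5], [0.3, -1.6], [0.4, -2.2]]
fader deck [-0.024  -0.0305  0.038 ]
```

Fit is good: under 1 px on the pins, and the fader reads at deck x=-24 mm against -25 expected. Fader position is about 0.0275. Grip and slide it.

```bash
python3 - <<'E' 2>/dev/null
from fit import *
from cell import ctrl
D=frame([*DP[:2],.085],DP[2],np.radians(30)); y0=-.0305
ctrl.servo_line(gp(D,[-.025,y0,.06]),.15,tool(D))
ctrl.servo_line(gp(D,[-.025,y0,.028]),.08)
o=ctrl.get_obs();print(o["t"],o["ft_force"].round(1))
ctrl.grip(0.0,25); o=ctrl.get_obs();f0=D[:3,:3].T@o["ft_force"];print(o["t"],o["finger_gap"],f0.round(1))
ctrl.servo_line(gp(D,[-.025,.057,.028]),.1)
o=ctrl.get_obs();print(o["t"],(D[:3,:3].T@o["ft_force"]).round(1))
for k in range(1,14):
    ctrl.servo_line(gp(D,[-.025,.057+.001*k,.028]),.03)
    o=ctrl.get_obs();f=D[:3,:3].T@o["ft_force"]; print(k,f.round(1))
    if f[1]-f0[1]<-9: break
print(o["t"],pt(np.linalg.inv(D),o["position"]).round(4))
pickle.dump(k,open("k.pkl","wb"))
E
```

```text
3.1417 [ 0.4  0.3 -0.2]
3.7917 0.15856551006894884 [-1.5 -0.7  6.7]
4.8167 [-1.7  0.8  7.2]
1 [-1.5  1.5  6.9]
2 [-1.8 -0.2  7.2]
3 [-2.2 -0.6  7.4]
4 [-1.5 -0.4  7.1]
5 [-2.6 -4.7  9.1]
6 [ -0.8 -17.   10.8]
6.3167 [-0.0249  0.0619  0.0094]
```

Stop reached at deck y≈62 mm, as expected. Release, retreat, and look at the fader again, then the cover.

```bash
python3 - <<'E' 2>/dev/null
from fit import *
from cell import ctrl
D=frame([*DP[:2],.085],DP[2],np.radians(30)); k=pickle.load(open("k.pkl","rb"))
C=frame([.477,-.217,.012],np.radians(14.6))
ctrl.grip(0.6); ctrl.servo_line(gp(D,[-.025,.057+.001*k,.12]),.15); 
d={"wf":ctrl.capture("wrist")}
ctrl.move_ptp(pt(D,[-.02,0,.16]),tool(D))
ctrl.move_ptp(pt(C,[0,0,.15]),tool(C)); d["wc"]=ctrl.capture("wrist"); d["top"]=ctrl.capture("top")
pickle.dump(d,open("c2.pkl","wb")); print(ctrl.get_obs()["t"],ctrl.get_obs()["ft_force"])
a=cv2.resize(d["wf"]["img"],(400,300)); b=cv2.resize(d["wc"]["img"],(400,300))
cv2.imwrite("pics/wf_wc.png",np.hstack([a,b])[:,:,::-1])
E
```

```text
9.6917 [0.27895524 0.59621104 0.16663251]
```

View pics/wf_wc.png

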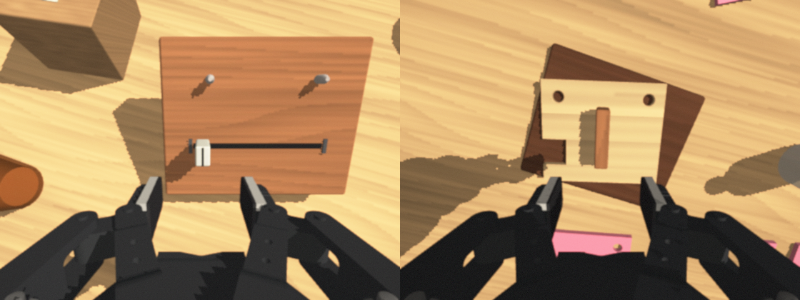

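Left: the fader block is against the left slot end. Right: the pale cover is on the tray with holes at full-scale (221,136) and (349,140), and the handle centre at about (281,192).

```bash
cat > cov.py <<'E'
from h import *
w=pickle.load(open("c2.pkl","rb"))["wc"]; img=w["img"]; hsv=cv2.cvtColor(img,cv2.COLOR_RGB2HSV)
dark=(hsv[...,2]<120).astype(np.uint8)
n,l,s,ce=cv2.connectedComponentsWithStats(dark)
H=[]
for g in[(221,136),(349,140)]:
    i=min((i for i in range(1,n) if 40<s[i,4]<900),key=lambda i:np.hypot(*(ce[i]-g))); H.append(onz(w,ce[i],.018)); print("hole",s[i].tolist(),ce[i].round(1),H[-1].round(4))
v=H[0]-H[1]; yaw=np.arctan2(-v[0],v[1]); print("dist",np.linalg.norm(v),"yaw",np.degrees(yaw))
C=frame((H[0]+H[1])/2,yaw); o=pt(C,[-.045,0,0]); C[:3,3]=[o[0],o[1],.012]; print("cover",C[:3,3].round(4))
# handle top: saturated reddish
m=((hsv[...,0]<13)&(hsv[...,1]>120)&(hsv[...,2]>120)).astype(np.uint8); m[:100]=0;m[250:]=0;m[:,:255]=0;m[:,310:]=0
cs,_=cv2.findContours(m,0,1); c=max(cs,key=cv2.contourArea); r=cv2.minAreaRect(c); b=cv2.boxPoints(r)
h=np.array([onz(w,p,.05) for p in b]); print("handle px",r,"sizes",np.linalg.norm(h[0]-h[1]),np.linalg.norm(h[1]-h[2]),"mid in cover",pt(np.linalg.inv(C),h.mean(0)).round(4))
print("proj corners",[proj(w,pt(C,[x,y,.008])).round(0).tolist() for x,y in((.065,.075),(.065,-.075),(-.065,-.075),(-.042,.045))])
E
python3 cov.py
python3 - <<'E'
import cv2,pickle
w=pickle.load(open("c2.pkl","rb"))["wc"]["img"]
cv2.imwrite("pics/wc2.png",cv2.resize(w[90:270,170:410,::-1],(800,600),interpolation=3))
E
```

```text
hole [215, 128, 14, 14, 153] [221.7 134.4] [ 0.5137 -0.1523  0.018 ]
hole [342, 133, 14, 14, 158] [348.1 139.4] [ 0.5372 -0.2596  0.018 ]
dist 0.10976737256707622 yaw 12.371034771408567
cover [ 0.4815 -0.2156  0.012 ]
handle px ((282.2491760253906, 193.52499389648438), (18.189899444580078, 81.45476531982422), 1.9091525077819824) sizes 0.06788013693133554 0.01420842218042758 mid in cover [0.001  0.0008 0.038 ]
proj corners [[197.0, 109.0], [375.0, 117.0], [359.0, 257.0], [233.0, 230.0]]
```

View pics/wc2.png

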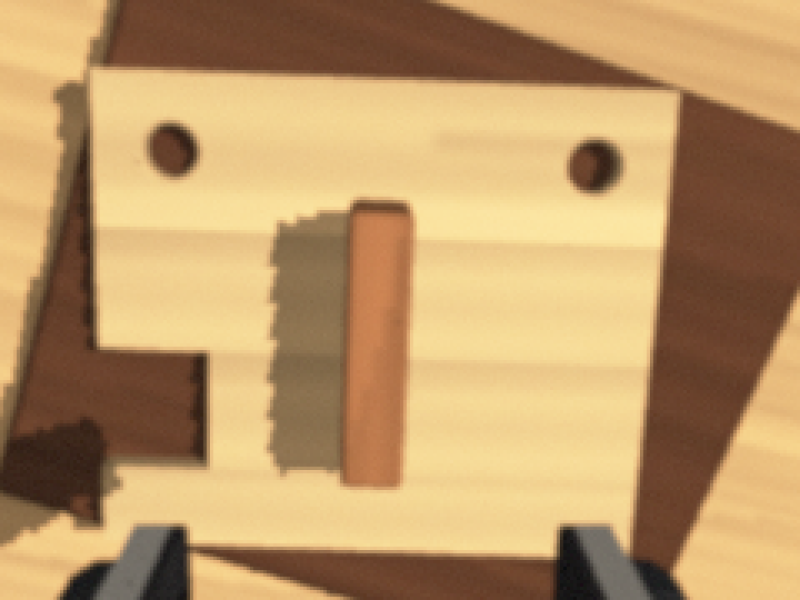

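Cover is at (0.4815,-0.2156) with yaw 12.4°. Hole spacing is 109.8 mm against 110 expected, and handle and corners agree to about 1 mm. Grasp, lift, and check it in hand.

```bash
python3 - <<'E' 2>/dev/null
from cov import C; from h import *
from cell import ctrl
ctrl.servo_line(gp(C,[.008,0,.07]),.15,tool(C))
ctrl.servo_line(gp(C,[.008,0,.0295]),.06)
o=ctrl.get_obs();print(o["t"],o["ft_force"].round(1))
ctrl.grip(0.0,60);o=ctrl.get_obs();print(o["finger_gap"]*85,o["ft_force"].round(1))
ctrl.servo_line(gp(C,[.008,0,.19]),.15); ctrl.hold(.2)
o=ctrl.get_obs();print(o["t"],o["finger_gap"]*85,o["ft_force"].round(1))
w=ctrl.capture("wrist"); pickle.dump((w,o,C),open("c3.pkl","wb"))
cv2.imwrite("pics/wg.png",w["img"][:,:,::-1])
E
```

```text
hole [215, 128, 14, 14, 153] [221.7 134.4] [ 0.5137 -0.1523  0.018 ]
hole [342, 133, 14, 14, 158] [348.1 139.4] [ 0.5372 -0.2596  0.018 ]
dist 0.10976737256707622 yaw 12.371034771408567
cover [ 0.4815 -0.2156  0.012 ]
handle px ((282.2491760253906, 193.52499389648438), (18.189899444580078, 81.45476531982422), 1.9091525077819824) sizes 0.06788013693133554 0.01420842218042758 mid in cover [0.001  0.0008 0.038 ]
proj corners [[197.0, 109.0], [375.0, 117.0], [359.0, 257.0], [233.0, 230.0]]
11.3333 [ 0.3 -0.1 -0.2]
14.727998622657115 [-1.6 -0.4  6.3]
13.1667 14.695396540820987 [ 0.1 -0.7 -1.2]
```

View pics/wg.png

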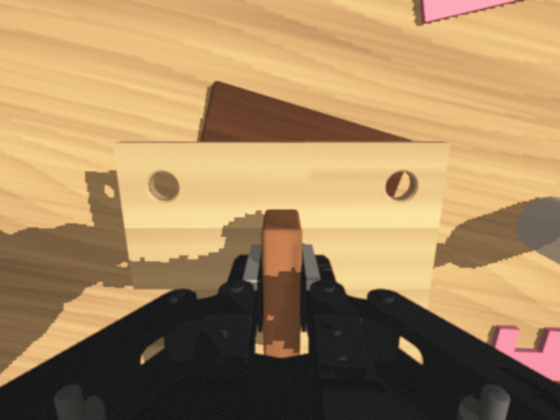

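The cover hangs square in the grip: hole centres at (164,186) and (402,186), back edge level at row 143. I'll compare these with the expected pixels.

```bash
python3 - <<'E' 2>/dev/null
from h import *
from fit import DP
w,o,C=pickle.load(open("c3.pkl","rb"))
R=Ro.from_euler('xyz',o["eef_rot"]).as_matrix()
# grip frame G: cover frame according to the commanded grasp, from actual TCP
G=np.eye(4);G[:3,:3]=np.c_[np.cross(-R[:,1],-R[:,0]),-R[:,1],-R[:,0]]
G[:3,3]=o["position"]-G[:3,:3]@[.008,0,.0295-.0187]
Gi=np.linalg.inv(G)
for uv,X in(((164,186),(.045,.055,.0055)),((402,186),(.045,-.055,.0055)),((116,142.5),(.065,.075,.008)),((447.5,142.5),(.065,-.075,.008))):
    print(proj(w,pt(G,X)).round(1),uv,pt(Gi,onz(w,uv,pt(G,X)[2])).round(4),X)
from cell import ctrl
D=frame([*DP[:2],.085],DP[2],np.radians(30))
for h in(.13,.08,.0295):
    print(ctrl.solve_ik(gp(D,[.008,0,h]),tool(D)))
E
```

```text
[164.9 185. ] (164, 186) [0.0445 0.0555 0.0055] (0.045, 0.055, 0.0055)
[401.1 184.7] (402, 186) [ 0.0444 -0.0555  0.0055] (0.045, -0.055, 0.0055)
[113.1 141.9] (116, 142.5) [0.0647 0.0738 0.008 ] (0.065, 0.075, 0.008)
[452.9 141.5] (447.5, 142.5) [ 0.0646 -0.0727  0.008 ] (0.065, -0.075, 0.008)
[ 0.28336914 -0.28547102  2.0266768   0.00414851  0.87680114  1.56261942]
[ 0.28379926 -0.18625512  2.04309117  0.00431143  0.76117014  1.56252376]
[ 0.28417852 -0.07672331  2.04689648  0.00461384  0.64783254  1.56229476]
```

In-hand error is about 0.5 mm. I'll refine the deck fit with the second wrist view, and if it agrees go to a position 60 mm above the face.

```bash
python3 - <<'E' 2>/dev/null
from fit import *
import fit
from cell import ctrl
w2=pickle.load(open("c2.pkl","rb"))["wf"]; hsv=cv2.cvtColor(w2["img"],cv2.COLOR_RGB2HSV)
g=((hsv[...,1]<90)&(hsv[...,2]>90)).astype(np.uint8); n,l,s,ce=cv2.connectedComponentsWithStats(g)
D=frame([*DP[:2],.085],DP[2],np.radians(30))
for X in((.045,.055,.009),(.045,-.055,.009)):
    e=proj(w2,pt(D,X)); i=min((i for i in range(1,n) if 60<s[i,4]<600),key=lambda i:np.hypot(*(ce[i]-e))); print(e.round(1),ce[i].round(1),s[i].tolist()); fit.O.append((w2,X,ce[i]))
e=[proj(w2,pt(D,X)).round(1).tolist() for X in((-.025,.062,.038),(.085,.105,0),(.085,-.105,0))];print("fader top, corners",e)
s2=least_squares(res,DP,loss="soft_l1");print(DP.round(4),s2.x.round(4)); print(res(s2.x,True).round(1).tolist())
pickle.dump(s2.x,open("dp.pkl","wb"))
if np.abs(s2.x-DP).max()<.004:
    D=frame([*s2.x[:2],.085],s2.x[2],np.radians(30))
    ctrl.move_ptp(gp(D,[.0085,0,.0295+.09]),tool(D))
    ctrl.servo_line(gp(D,[.0085,0,.0295+.05]),.1); ctrl.hold(.2)
    o=ctrl.get_obs();print(o["t"],(D[:3,:3].T@o["ft_force"]).round(1))
    a=ctrl.capture("wrist");b=ctrl.capture("scene");c=ctrl.capture("top")
    pickle.dump((a,b,c),open("c4.pkl","wb"))
    f=lambda c,x,y,r:cv2.resize(c["img"][y-r*3//4:y+r*3//4,x-r:x+r],(400,300),interpolation=3)
    cv2.imwrite("pics/pre.png",np.vstack([np.hstack([cv2.resize(a["img"],(400,300)),f(b,350,220,70)]),np.hstack([f(c,192,222,70),np.zeros((300,400,3),np.uint8)])])[:,:,::-1])
E
```

```text
[293.6 110.7] [293.3 110.3] [287, 104, 13, 13, 131]
[452.1 110.6] [450.2 110.2] [440, 104, 22, 13, 232]
fader top, corners [[283.8, 219.8], [220.9, 50.2], [526.6, 49.9]]
[0.5116 0.2304 0.2897] [0.5117 0.2307 0.2898]
[[-1.0, 0.7], [0.2, 0.5], [15.6, -1.1], [-15.3, 0.1], [-4.8, -0.6], [2.5, -1.5], [0.7, 0.4], [0.2, -0.5], [0.4, -1.6], [0.5, -2.2], [-0.2, 0.2], [1.4, 0.2]]
15.55 [-1.4  0.3 -0.9]
```

View pics/pre.png

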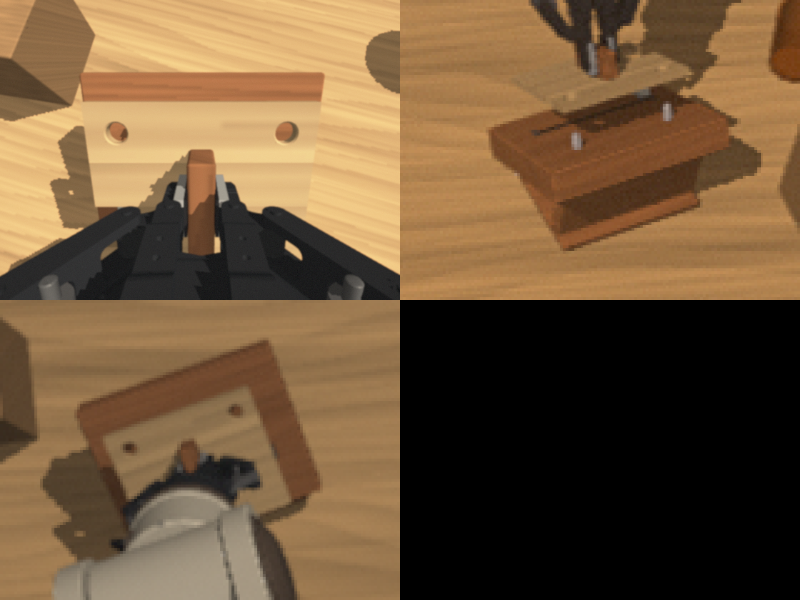

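Edges are parallel, the holes are over the pins, and the notch is on the fader side. Guarded descent in small steps.

```bash
python3 - <<'E' 2>/dev/null
from h import *
from cell import ctrl
p=pickle.load(open("dp.pkl","rb")); D=frame([*p[:2],.085],p[2],np.radians(30)); B=D[:3,:3].T
F=lambda:B@ctrl.get_obs()["ft_force"]
f0=F(); ctrl.servo_line(gp(D,[.0085,0,.0295+.022]),.06)
for z in list(np.arange(.020,.003,-.002))+list(np.arange(.003,-.0035,-.0005)):
    ctrl.servo_line(gp(D,[.0085,0,.0295+z]),.03); f=F()-f0; print(round(z*1000,1),f.round(1))
    if np.linalg.norm(f[:2])>10 or f[2]>8: break
o=ctrl.get_obs();print(o["t"],B@(o["ft_torque"]),o["finger_gap"]*85)
w=ctrl.capture("wrist");pickle.dump(w,open("c5.pkl","wb"));cv2.imwrite("pics/ins.png",w["img"][:,:,::-1])
E
```

```text
20.0 [-0.7  0.2  0. ]
18.0 [-0.7 -0.1 -0.2]
16.0 [-0.3  0.   0.4]
14.0 [-1.1 -1.   0.3]
12.0 [-0.5  0.7  0.1]
10.0 [-0.  -0.3  0.8]
8.0 [-0.2  0.1  0.3]
6.0 [-0.1  0.6 -0.1]
4.0 [-1.   0.2 -0.1]
3.0 [-0.5 -0.4  0.6]
2.5 [ 0.6  0.1 -0.4]
2.0 [-0.4 -0.3  0.1]
1.5 [-1.2 -0.2  0.7]
1.0 [-0.8  0.6  0.8]
0.5 [-0.5  0.3 -0.7]
0.0 [-4.4 -0.7 12.8]
20.3167 [-0.12106713  0.98023746 -0.0418464 ] 15.103390361151869
```

Contact came exactly at the seated height, with no side load on the way down. Release, back off, and check.

```bash
python3 - <<'E' 2>/dev/null
from h import *
from cell import ctrl
p=pickle.load(open("dp.pkl","rb")); D=frame([*p[:2],.085],p[2],np.radians(30)); B=D[:3,:3].T
ctrl.grip(0.45); print(ctrl.get_obs()["finger_gap"]*85)
ctrl.servo_line(gp(D,[.0085,0,.06]),.06); ctrl.servo_line(gp(D,[.0085,0,.15]),.15); ctrl.hold(.2)
o=ctrl.get_obs();print(o["t"],o["ft_force"].round(1))
a=ctrl.capture("wrist");b=ctrl.capture("scene");pickle.dump((a,b),open("c6.pkl","wb"))
for X in((.045,.055,.008),(.045,-.055,.008),(.065,.075,.008),(.065,-.075,.008),(-.042,.045,.008),(-.025,.062,.038)): print(X,proj(a,pt(D,X)).round(1))
cv2.imwrite("pics/done.png",np.hstack([cv2.resize(a["img"][30:330,80:480],(400,300)),cv2.resize(b["img"][168:273,280:420],(400,300),interpolation=3)])[:,:,::-1])
E
```

```text
38.23362978906432
22.325 [-0.5  0.5  0.7]
(0.045, 0.055, 0.008) [214.3 153.5]
(0.045, -0.055, 0.008) [349.7 153.3]
(0.065, 0.075, 0.008) [187.7 128.3]
(0.065, -0.075, 0.008) [376.2 128. ]
(-0.042, 0.045, 0.008) [231.3 252.1]
(-0.025, 0.062, 0.038) [203. 248.]
```

View pics/done.png

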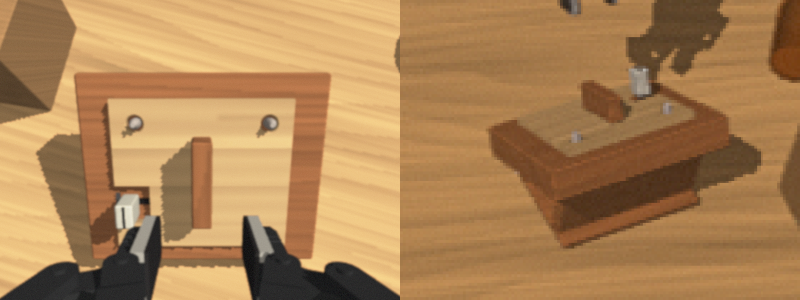

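The cover's back corners are at (188,128) and (376,128), matching the predicted seated (187.7,128.3) and (376.2,128.0). Both pins show through the holes, and the fader is in the notch near its predicted left-stop pixel. The gripper is clear.

Run:
```python
from cell import ctrl
ctrl.sign_off(); print(ctrl.get_obs()["t"])
```

```text
the job is handed in; nothing more can be done
the job is handed in; nothing more can be done
```

The console is locked off and the job is handed in, with the last clock reading about 22.3 s, just before hand-in (limit 54 s). Sign-off gave no verdict.

- **Fader:** I gripped it and slid it left until the force rose to 17 N at deck y ≈ 62 mm, the left stop. A wrist picture afterwards showed it staying there.
- **Cover:** I took the pale plate from the tray, leaving the pink look-alikes alone, and lowered it along the face normal onto the pins. There was almost no force until 12.8 N at exactly the seated height.
- **Last check:** after release, the cover's back corners matched the predicted seated position to within about 1 px. Both pins showed through the holes and the fader was in the notch. The gripper was clear and the wrist force was near zero.
- **Disagreements:** my hand-read pin positions in the scene camera were about 2 px off the deck fit. The deck corners and slot ends also read a few to 15 px off, evenly on both sides, which I put down to rounded edges and the slot being longer than the fader's travel. The seating showed no resulting error. My rough reading of the fader top in the last picture was 1–3 px from the prediction.
- **Bystanders:** I never went near them and felt no contact, but I did not re-measure them.

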